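# Draw a sample tote forward from a deep shelf with a pull hook

### The job

Pick up the pull hook from its rubber mat, hook it over the front lip of the sample tote at the back of the wire-topped shelf, and drag the tote forward along its lane until it sits squarely against the rubber pad of the front stop, pressing the springy pad in slightly by feel but keeping the push on it under 12 N. Then unhook, leaving the tote touching the pad, and set the hook back on the mat, upright on its flat base. Touch the tote only with the hook, keep it level, and leave the other things on the bench and the shelf where they are.

Things in the scene. Friction and masses are not known exactly. Their poses are not given: they have to be found in the camera images.
- hook: Pull hook, 160 g. Origin: centre of the handle's underside; x points to the hook end, z up. Handle: black block 70 (x) x 24 (y) x 44 high, gripped across its 24 mm. An 8 mm steel rod (axis at z 34) runs from it to the hook end, a steel plate 24 wide, 6 thick (x 190 to 196), reaching down from the rod to z = 0: 30 mm below the rod. It stands by itself on handle base and plate edge.
- hook_tip (a point): Lower edge of the hook plate on its inner, handle-side face: 190 mm ahead of the hook's origin, at the level of the handle's underside.
- tote: White open tote 140 (x) x 150 (y) x 60 high, walls 4, rim standing out 5 mm; 0.45 to 0.8 kg, friction 0.5 to 0.75. Origin: centre of its underside; x points into the shelf: front wall at x -70 to -66. Capped tubes fill its rear (x over 2, up to 72 high); from x -66 to 2 it is empty, floor 4 mm up. May start turned a few degrees in its lane.
- tote_lip (a point): Middle of the top edge of the tote's front wall, 68 mm in front of the tote's origin and 60 mm above its underside.
- shelf: Fixed bench shelf, front to the robot. Origin: on the bench under the middle of the tote's lane; x points into it. Deck top at z 12, x -160 to 160. Lane 178 wide between rails 30 high; on its -y side a bay 84 wide with two jars up to 97 above the bench. Wire roof over lane and bay, its underside at z 154, from x -102 to 158, on posts at y 92 and -182. No roof in front of x -102.
- front_stop: Stop at the shelf's front, fixed to it. Origin: on the deck at shelf x -154, y 0; axes as the shelf. Two posts at y +-70, 46 high, carry a bar with a sprung rubber pad 130 wide, 30 to 44 above the deck. The pad's inner face is 20 to 43 mm inward (+x) of the origin, differs each time, NOT measured: feel for it. It yields from 1 N, 1 mm per 1.8 N, solid after 7 mm; springs back when let go.
- mat: Thin grey rubber mat, 300 (x) x 150 (y) x 3 thick, fixed on the bench. Origin: centre of its underside; x along its length.
- bottle: Bystander: amber bottle, 48 across, 110 high, beside the shelf. Origin at its underside.
- jar: Bystander: white jar, 50 across, 70 high, in the shelf's bay. Origin at its underside.
- can: Bystander: glass jar, 48 across, 85 high, in the shelf's bay. Origin at its underside.
- beaker: Bystander: clear beaker, 70 across, 90 high. Origin at its underside.
- tip_box: Bystander: grey pipette-tip box 120 x 85 x 62 high. Origin at its underside.
- tube_rack: Bystander: white rack of capped tubes, 70 x 180 x 96 high. Origin at its underside.
- timer: Bystander: white bench timer 60 x 60 x 24 high. Origin at its underside.

How it is judged:
By the outcome, as a careful person would: the job done as asked, in the order asked, and still so for the second after the job is handed in, with the robot touching nothing.
It also fails if it takes over 69 s, if anything falls off the work surface, if the arm or the gripper's body presses on something with over 40 N, if the wrist force passes 120 N, or if a joint passes its speed limit or range.

### The arm

A 6-joint arm with a two-finger parallel gripper is mounted at the origin on the work surface. World frame = base frame: x ahead of the robot, y to its left, z up, the work surface at z = 0. Lengths are in m, angles in rad, forces in N, time in s.
With the tool pointing down it reaches from about 0.35 to 0.975 m from the base axis. Payload 4.9 kg.
Tool frame: the origin (TCP) lies at the very end of the fingers, on their centre line; the grasp point (between the pads) lies 19 mm behind it (ctrl.grip_point_offset is the distance from the TCP to the grasp point, in m); z points along the fingers, y is the line along which they close (so a half turn about z gives the same grasp; the last joint's range is limited). The gripper opens to 85 mm and grips with 20 to 120 N. Pads are 22 mm wide; open, the fingers measure 114 mm over their backs; the gripper's body (76 mm by 85 mm) begins 54 mm behind the grasp point. The pads swing forward as they close: fully open they stand 13 mm farther back than shut.
Start: joints at [1.097, 0.053, 1.613, -0, 1.476, -0.119], TCP at [0.217, 0.586, 0.231] pointing down, gripper open.
Joint ranges: [-3.01, 3.01], [-1.01, 2.22], [0.06, 2.58], [-1.02, 4.17], [0.09, 2.62], [-3.14, 3.14]. Speed limits (rad/s): [2.57, 2.57, 3.14, 3.14, 3.14, 3.14].

### API

Orientations are given as a rotation vector (axis times angle).
In Python, from station import ctrl gives the robot as it stands.
- The arm moves only by the tool send_rows, never from a script. Its argument "rows" is a list of rows, each a list of 3 entries, a list of its own where there are three numbers: the finger opening in cm, from 0 to 8.54, then the shift along the tool's x, y, z in cm, then the turn about the tool's z in degrees. A call has 1 to 10 rows; each row shifts and turns the commanded pose from where the row before left it, along the tool's axes as they then stand; what a row does not reach is not made up. A row lasts 1/8 s, in which the tool goes at most 62.5 mm and 10.7 degrees, less where a joint would pass 70% of its speed; a pose out of reach is approached as far as the arm can. A call with a gripper value outside its range is refused whole. The fingers move at their own pace and stop on an object; "newtons" is the grip in N (left out, the last holds). Time passes only in rows, so rows that do not move let the fingers close. It gives the time, the measured TCP pose, the force, the opening and the grip force at its end, in the units of the state.
- ctrl.get_obs(): the state, without advancing time (a new reading comes with each control period).
- ctrl.get_image(name): name is "scene" or "top"; returns a dict with "frame" (384x512x3 uint8, red, green, blue), "range_z" (384x512 float32, m along the optical axis (not along the pixel's ray), 0 where there is no reading), "fx", "fy", "cx", "cy" (pixels), "cam_to_world" (4x4, takes a point from camera to world coordinates). Camera axes: x right, y down, z forward; pixel columns grow to the right and rows downward; lengths in m; the calibration is good to about 2 mm. A picture is of the moment at which its call begins.
- ctrl.finish_job(): hands the job in; it is judged then, once.
The state is a dict: "t": time; "q": joint angles; "dq": joint speeds; "effort": joint torques, N m; "tool_pos": TCP position; "tool_rot": TCP orientation; "contact_force": force on the tool from outside, world axes, zero at the start; "wrist_torque": the same for the moment, N m; "opening": finger opening in m; "grip_force": force on a finger pad.
Only numpy, scipy, OpenCV 4.12 (cv2) and the standard library are available. Lean on these libraries where they do the work, as an engineer would, in place of code of your own. Each camera call takes 0.05 s, during which the arm holds its last target. There are 200 camera calls.

## Working session

There is one attempt and no reset: what is moved stays moved. The work goes in short steps, Python scripts to look and compute and a tool call to move; the robot and the scene stay as the last step left them, time stands still between calls to the robot, and variables do not carry over. Pictures are saved under pics/ and viewed, at most 10 in all, crops included, and the job is handed in when it is done.

Besides the shell and the picture viewer there is one more tool, called after "Emit:" as a command line: name --argument value ..., lists and objects as JSON in quotes. send_rows: Moves the arm, as the interface text tells. Its arguments: {"type":"object","properties":{"rows":{"type":"array","items":{"type":"array"}},"newtons":{"type":"number"}},"required":["rows"]}

```bash
mkdir -p pics; ls; cat > h.py <<'E'
import numpy as np,cv2
from station import ctrl
def pts(im):
    z=im["range_z"];v,u=np.indices(z.shape)
    P=np.stack([(u-im["cx"])/im["fx"]*z,(v-im["cy"])/im["fy"]*z,z,np.ones_like(z)],-1)@im["cam_to_world"].T
    P=P[...,:3].copy();P[z==0]=np.nan;return P
def ray(im,u,v,h):
    T=im["cam_to_world"];d=T[:3,:3]@np.array([(u-im["cx"])/im["fx"],(v-im["cy"])/im["fy"],1]);o=T[:3,3]
    return o+d*(h-o[2])/d[2]
E
python3 - <<'E'
from h import *
o=ctrl.get_obs();print({k:np.round(v,3) for k,v in o.items()})
for n in("scene","top"):
    im=ctrl.get_image(n);np.savez("%s0.npz"%n,**im)
    print(n,im["fx"],im["cx"],im["cy"],np.round(im["cam_to_world"],3).tolist())
    cv2.imwrite(f"pics/{n}0.png",cv2.resize(im["frame"][...,::-1],(800,600),interpolation=cv2.INTER_CUBIC))
E
```

```text
pics
{'t': np.float64(0.0), 'q': array([ 1.097,  0.053,  1.614,  0.   ,  1.476, -0.119]), 'dq': array([-0.001,  0.   ,  0.002,  0.001,  0.001,  0.   ]), 'effort': array([-3.0000e-03, -3.9372e+01, -3.7015e+01, -0.0000e+00,  7.0000e-03,
        0.0000e+00]), 'tool_pos': array([0.217, 0.586, 0.23 ]), 'tool_rot': array([-5.540e-01, -3.092e+00,  3.000e-03]), 'contact_force': array([-0.923,  0.581,  0.048]), 'wrist_torque': array([ 0.018,  0.01 , -0.042]), 'grip_force': np.float64(0.0), 'opening': np.float64(0.085)}
scene 418.4904817490819 257.8851128274881 194.43611251691468 [[-0.375, 0.758, -0.533, 1.201], [0.927, 0.299, -0.226, 0.337], [-0.012, -0.579, -0.815, 1.089], [0.0, 0.0, 0.0, 1.0]]
top 382.16076273521765 257.65653747747547 185.2758904593234 [[0.001, -0.996, 0.087, 0.413], [-1.0, -0.002, -0.013, 0.04], [0.013, -0.087, -0.996, 1.404], [0.0, 0.0, 0.0, 1.0]]
```

View pics/scene0.png

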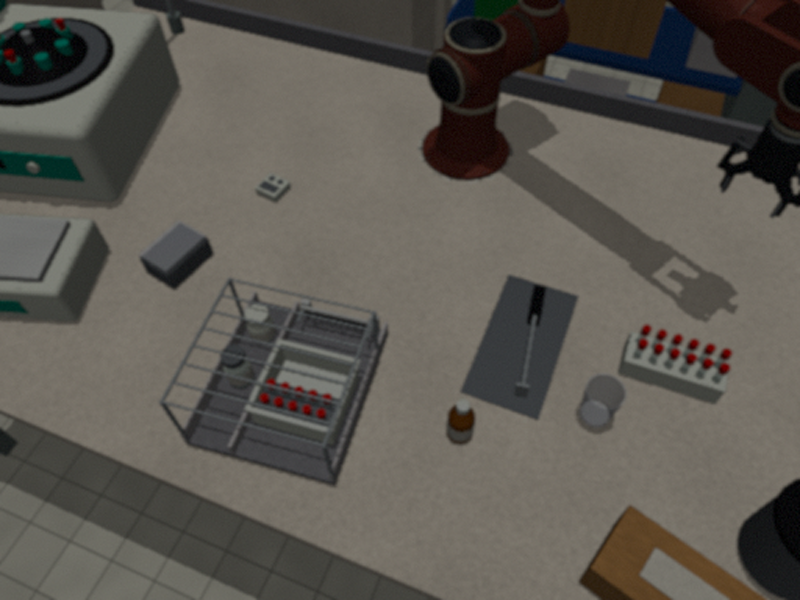

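View pics/top0.png

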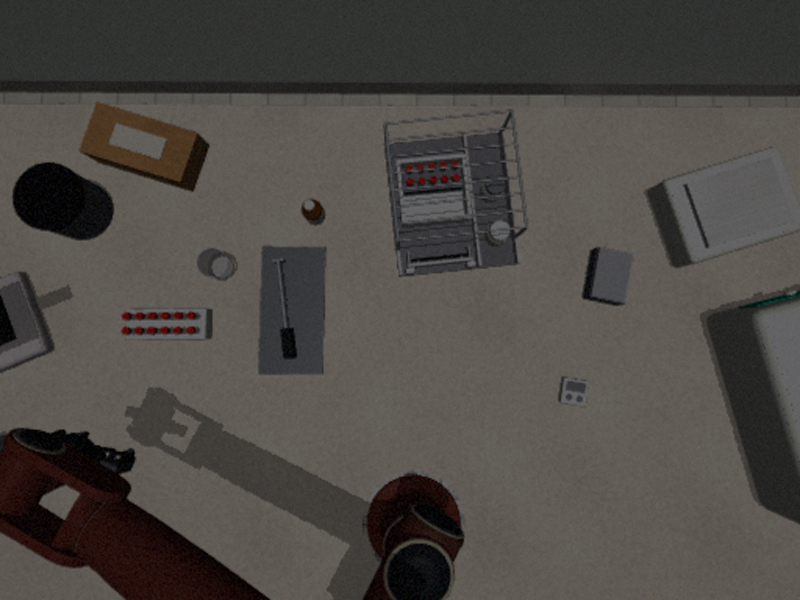

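The scene view shows the shelf with the tote at (300,390), and the mat with the hook: handle at (537,300), plate at (522,388). In the top view the handle is at (289,343), the plate at (280,261), the tote at (432,190) and the front stop at (440,255).

```bash
python3 - <<'E'
from h import *
A=dict(np.load("top0.npz"));B=dict(np.load("scene0.npz"))
def c(im,u0,u1,v0,v1,s):
    f=np.clip(im["frame"][v0:v1,u0:u1,::-1].astype(float)*1.8,0,255).astype(np.uint8);return cv2.resize(f,None,fx=s,fy=s,interpolation=cv2.INTER_CUBIC)
a=c(A,240,340,65,185,5);b=c(A,160,215,150,245,6)[:600]
cv2.imwrite("pics/c1.png",np.hstack([a,np.pad(b,((0,600-b.shape[0]),(0,0),(0,0)))])[:, :800])
cv2.imwrite("pics/c2.png",c(B,100,255,175,310,5)[:600,:800])
for n,im in(("top",A),("scene",B)):
    P=pts(im);hsv=cv2.cvtColor(im["frame"],cv2.COLOR_RGB2HSV)
    m=(hsv[...,2]<28)&(P[...,2]>.02)&(P[...,2]<.07)&(P[...,0]>.3)&(P[...,1]>.15)&(P[...,1]<.45)
    k,l,s,ce=cv2.connectedComponentsWithStats(m.astype(np.uint8))
    for i in range(1,k):
        if s[i,4]>15:
            q=P[l==i];print(n,s[i],ce[i],np.round(np.nanmedian(q,0),4),cv2.minAreaRect((q[:,:2]*1000).astype(np.float32)))
    r=(P[...,2]>.02)&(P[...,2]<.06)&(P[...,0]>.35)&(P[...,0]<.7)&(P[...,1]>.15)&(P[...,1]<.32)
    q=P[r];print(n,'raised',len(q),cv2.minAreaRect((q[:,:2]*1000).astype(np.float32)))
    mm=(abs(P[...,2]-.003)<.004)&(P[...,1]>.12)&(P[...,1]<.36)&(P[...,0]>.3)&(P[...,0]<.75)&(hsv[...,2]<(90))
    for lo in(.045,.075):pass
    red=(((hsv[...,0]<8)|(hsv[...,0]>172))&(hsv[...,1]>150)&(P[...,0]>.6)&(P[...,1]<.1)&(P[...,1]>-.3)).astype(np.uint8)
    k,l,s,ce=cv2.connectedComponentsWithStats(red)
    for i in range(1,k):
        if s[i,4]>4:print(n,'red',s[i,4],np.round(ce[i],1),np.round(np.nanmedian(P[l==i],0),3))
E
```

```text
top [180 210   9  19 141] [183.97163121 219.24113475] [0.4113 0.282  0.0462] ((410.60498046875, 283.98541259765625), (65.82685089111328, 23.40485191345215), 7.991615295410156)
top raised 290 ((543.3427734375, 284.408203125), (87.54557800292969, 331.7912292480469), 79.88617706298828)
top red 10 [290.5 104. ] [ 0.816 -0.093  0.086]
top red 12 [268.8 106.2] [ 0.809 -0.017  0.084]
top red 8 [275.8 105.4] [ 0.811 -0.042  0.083]
top red 8 [283.5 104.5] [ 0.814 -0.068  0.083]
top red 11 [261.4 106.9] [0.806 0.011 0.084]
top red 18 [276.7 114.8] [ 0.776 -0.045  0.084]
top red 17 [284.3 114.2] [ 0.78  -0.07   0.085]
top red 16 [291.6 113.4] [ 0.784 -0.097  0.083]
top red 16 [262.4 116.2] [0.773 0.007 0.085]
top red 15 [269.6 115.6] [ 0.775 -0.021  0.084]
scene [338 183  11  22 138] [343.13043478 192.74637681] [0.4187 0.2868 0.0457] ((412.9704284667969, 287.3052978515625), (70.88140106201172, 21.540494918823242), 6.878292083740234)
scene raised 334 ((491.4422607421875, 297.57733154296875), (231.5625, 23.76513671875), 7.840569496154785)
scene red 15 [173.3 243.6] [ 0.782 -0.095  0.085]
scene red 9 [182.  246.3] [ 0.781 -0.07   0.083]
scene red 9 [191.1 248.9] [ 0.778 -0.041  0.084]
scene red 9 [200.  251.1] [ 0.775 -0.017  0.084]
scene red 29 [168.7 254.5] [ 0.815 -0.091  0.083]
scene red 8 [209.  253.5] [0.773 0.009 0.084]
scene red 28 [178.  256.6] [ 0.811 -0.065  0.083]
scene red 31 [186.9 259.1] [ 0.809 -0.039  0.083]
scene red 27 [196.1 261.6] [ 0.807 -0.013  0.083]
scene red 27 [205.1 264.2] [0.805 0.013 0.083]
```

View pics/c1.png

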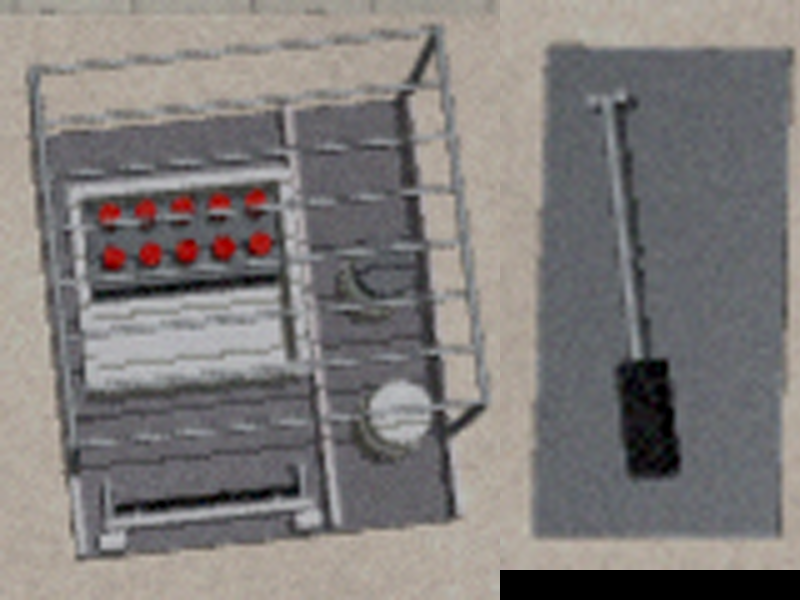

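View pics/c2.png

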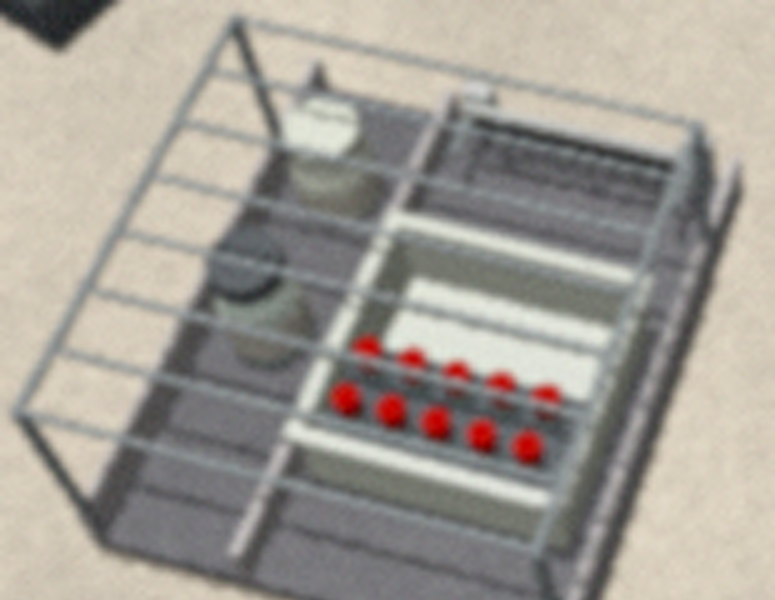

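The crops show the hook's plate edge at c1 (590–632,100) and the handle from (617,360) to (681,478). The deck's front edge runs (78,556)–(455,517), the stop bar (110,520)–(315,505), and the tote's front rim (85,390)–(285,370).

```bash
python3 - <<'E'
from h import *
A=dict(np.load("top0.npz"));B=dict(np.load("scene0.npz"))
a=lambda u,v,h:np.round(ray(A,240+u/5-.4,65+v/5-.4,h),4)
k=lambda u,v,h:np.round(ray(A,160+(u-500)/6-.4,150+v/6-.4,h),4)
b=lambda u,v,h:np.round(ray(B,100+u/5-.4,175+v/5-.4,h),4)
print('handle',[k(*p,.047)[:2] for p in((617,362),(665,360),(681,474),(628,478))])
print('plate',k(590,100,.041)[:2],k(632,100,.041)[:2],'rod near plate',k(611,110,.041),'rod at handle',k(640,358,.041))
print('deck front',a(78,556,.012),a(455,517,.012))
print('mid rail top near/far',a(335,525,.042),a(288,110,.042), 'scene',b(238,553,.042),b(448,97,.042))
print('left rail outer near scene',b(738,165,.042),b(585,600,.042))
print('roof corners top',a(33,70,.156),a(437,28,.156),a(487,405,.156),a(72,465,.156))
print('roof corners scene',b(238,18,.156),b(700,125,.156),b(18,412,.156),b(540,548,.156))
print('tote front rim top',a(85,390,.072),a(295,370,.072),'scene',b(397,212,.072),b(648,272,.072))
print('tote rear rim',a(68,187,.072),a(295,165,.072),'scene',b(290,432,.072),b(550,500,.072))
print('bar',a(112,522,.058),a(315,506,.058),'pad inner',a(115,505,.056),a(300,488,.056))
P=pts(A)
for h0,h1,n in((.062,.078,'rim'),):
  for nm,im in(("top",A),("scene",B)):
    P=pts(im);m=(P[...,2]>h0)&(P[...,2]<h1)&(P[...,0]>.63)&(P[...,0]<.9)&(P[...,1]>-.17)&(P[...,1]<.08)&(im["frame"].min(-1)>70)
    q=P[m];print(nm,n,len(q),cv2.minAreaRect((q[:,:2]*1000).astype(np.float32)),np.nanmedian(q[:,2]))
for nm,im in(("top",A),("scene",B)):
    P=pts(im);f=im["frame"].max(-1)
    m=(P[...,2]>.02)&(P[...,2]<.06)&(P[...,0]>.33)&(P[...,0]<.66)&(P[...,1]>.24)&(P[...,1]<.34)
    q=P[m]; 
    for lo,hi in((.45,.56),(.37,.45),(.56,.62)):
        s=q[(q[:,0]>lo)&(q[:,0]<hi)];print(nm,lo,len(s),s.mean(0) if len(s) else '',np.median(s[:,2]) if len(s) else '', s[:,0].max() if len(s) else '')
E
```

```text
handle [array([0.4432, 0.2997]), array([0.4444, 0.2715]), array([0.3776, 0.261 ]), array([0.3753, 0.292 ])]
plate [0.5996 0.3198] [0.5996 0.2948] rod near plate [0.5936 0.3072 0.041 ] rod at handle [0.4457 0.2873 0.041 ]
deck front [0.5691 0.0306 0.012 ] [ 0.5985 -0.2468  0.012 ]
mid rail top near/far [ 0.5885 -0.154   0.042 ] [ 0.8949 -0.1227  0.042 ] scene [ 0.9006 -0.117   0.042 ] [ 0.5929 -0.151   0.042 ]
left rail outer near scene [0.5735 0.0347 0.042 ] [0.8557 0.0665 0.042 ]
roof corners top [0.8812 0.0622 0.156 ] [ 0.9119 -0.2102  0.156 ] [ 0.6543 -0.2396  0.156 ] [0.6133 0.0356 0.156 ]
roof corners scene [ 0.654  -0.2339  0.156 ] [0.6255 0.0383 0.156 ] [ 0.9092 -0.2081  0.156 ] [0.8778 0.065  0.156 ]
tote front rim top [0.6803 0.0262 0.072 ] [ 0.6952 -0.1225  0.072 ] scene [ 0.6937 -0.1267  0.072 ] [0.6769 0.0243 0.072 ]
tote rear rim [0.827  0.0385 0.072 ] [ 0.8439 -0.1238  0.072 ] scene [ 0.8387 -0.1137  0.072 ] [0.8225 0.0335 0.072 ]
bar [0.5882 0.0068 0.058 ] [ 0.6001 -0.1376  0.058 ] pad inner [0.6007 0.0046 0.056 ] [ 0.6133 -0.1273  0.056 ]
top rim 284 ((760.352294921875, -46.898780822753906), (150.61978149414062, 160.24679565429688), 5.433929920196533) 0.07241375429291519
scene rim 627 ((762.7564086914062, -68.10276794433594), (152.2852020263672, 206.62155151367188), 5.561878204345703) 0.07135091829129236
top 0.45 72 [0.50377221 0.29756393 0.03974704] 0.03946094132657563 0.5576585428132989
top 0.37 158 [0.40984406 0.28316394 0.04446072] 0.04608712104813051 0.44676469484655024
top 0.56 39 [0.58693191 0.30832718 0.03910026] 0.04009329332353073 0.6042185966647227
scene 0.45 87 [0.50737177 0.299474   0.03983672] 0.03976701796540105 0.5589839359371722
scene 0.37 180 [0.41749658 0.28710784 0.04340606] 0.045257977649765246 0.44950813342466067
scene 0.56 77 [0.59394207 0.31145843 0.03590181] 0.038131601135592996 0.6076010422579255
```

Emit:
send_rows --rows '[[8.5, [0, 0, 0], -9.3], [8.5, [0, 0, 0], -9.3], [8.5, [0, 0, 0], -9.3], [8.5, [-2.18, -4.64, 0], 0], [8.5, [-2.18, -4.64, 0], 0], [8.5, [-2.18, -4.64, 0], 0], [8.5, [-2.18, -4.64, 0], 0], [8.5, [-2.18, -4.64, 0], 0], [8.5, [-2.18, -4.64, 0], 0], [8.5, [-2.18, -4.64, 0], 0]]' --newtons 80

```text
t: 1.35
tool_pos: [0.4116, 0.2826, 0.2309]
tool_rot: [0.208, -3.134, 0.0]
contact_force: [1.0, 0.4, -0.4]
opening: 0.0852
grip_force: 0.0
```

```bash
cat >> h.py <<'E'
from scipy.spatial.transform import Rotation as Ro
def plan(x,y,yaw,z=None):
    "tool-frame move: hook yaw deg (tool x = yaw+180); turn first, then shift in cm"
    o=ctrl.get_obs();R=Ro.from_rotvec(o["tool_rot"]).as_matrix();p=o["tool_pos"]
    c=np.degrees(np.arctan2(-R[1,0],-R[0,0]));t=-(yaw-c)
    R2=R@Ro.from_euler('z',t,degrees=True).as_matrix()
    d=R2.T@(np.array([x,y,p[2] if z is None else z])-p)*100
    print('pos',np.round(p,4),'yaw',round(c,2),'tilt',np.round(R[:,2],4),'F',np.round(o["contact_force"],2),'open',round(float(o["opening"]),4),'t',round(float(o["t"]),2));print('turn',round(t,2),'shift',np.round(d,2))
E
python3 -c "
from h import *
plan(.4115,.2845,7.6,.012)"
```

```text
pos [0.4116 0.2826 0.2309] yaw 7.58 tilt [-3.e-04 -1.e-04 -1.e+00] F [ 1.01  0.36 -0.37] open 0.0852 t 1.35
turn -0.02 shift [-2.000e-02  1.900e-01  2.189e+01]
```

Emit:
send_rows --rows '[[8.5, [0, 0.2, 4], 0], [8.5, [0, 0, 4.5], 0], [8.5, [0, 0, 4.5], 0], [8.5, [0, 0, 4], 0], [8.5, [0, 0, 3], 0], [8.5, [0, 0, 1.5], 0], [8.5, [0, 0, 0.4], 0], [8.5, [0, 0, 0], 0]]'

```text
t: 2.35
tool_pos: [0.4116, 0.2865, 0.0132]
tool_rot: [-0.207, 3.133, 0.001]
contact_force: [0.8, 0.0, 1.1]
opening: 0.0849
grip_force: 0.0
```

```bash
python3 - <<'E'
from h import *
plan(.4115,.2845,7.6,.012)
for n,(u0,u1,v0,v1) in(("scene",(300,400,165,260)),):
    im=ctrl.get_image(n);f=np.clip(im["frame"][v0:v1,u0:u1,::-1]*1.6,0,255).astype(np.uint8)
    cv2.imwrite("pics/g1.png",cv2.resize(f,None,fx=6,fy=6,interpolation=cv2.INTER_CUBIC))
E
```

```text
pos [0.4116 0.2865 0.0132] yaw 7.57 tilt [ 1.2e-03  6.0e-04 -1.0e+00] F [0.78 0.01 1.14] open 0.0849 t 2.35
turn -0.03 shift [ 0.04 -0.2   0.12]
```

View pics/g1.png

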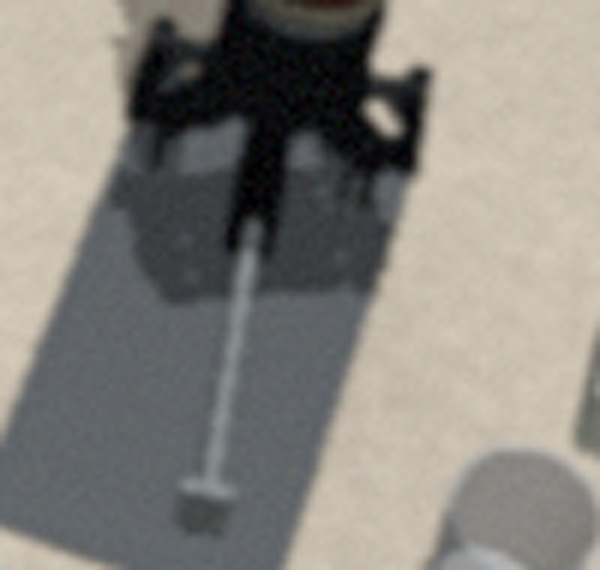

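The fingers straddle the black handle, which sits at (255,190) between fingers at (160,140) and (395,150). Closing now.

Emit:
send_rows --rows '[[6, [0, 0, 0], 0], [4, [0, 0, 0], 0], [2, [0, 0, 0], 0], [1.5, [0, 0, 0], 0], [1.5, [0, 0, 0], 0], [1.5, [0, 0, 0], 0], [1.5, [0, 0, 0], 0]]' --newtons 80

```text
t: 3.28
tool_pos: [0.4113, 0.2864, 0.0128]
tool_rot: [-0.207, 3.134, 0.001]
contact_force: [-0.2, -0.2, 5.1]
opening: 0.023
grip_force: 78.8
```

```bash
python3 - <<'E'
from h import *
plan(.4115,.2865,6.1,.2)
A=ctrl.get_image("top");B=ctrl.get_image("scene")
for nm,im in(("top",A),("scene",B)):
    P=pts(im)
    m=(P[...,2]>.02)&(P[...,2]<.046)&(P[...,0]>.46)&(P[...,0]<.66)&(P[...,1]>.24)&(P[...,1]<.34)
    q=P[m];r=q[q[:,0]<.58];s=q[q[:,0]>.585];c=np.polyfit(r[:,0],r[:,1],1);print(nm,len(q),'rod angle',np.degrees(np.arctan(c[0])),np.polyval(c,.5),'plate',s.mean(0),np.percentile(s[:,0],[50,90,97]))
E
```

```text
pos [0.4113 0.2864 0.0128] yaw 7.57 tilt [ 7.e-04  5.e-04 -1.e+00] F [-0.21 -0.21  5.09] open 0.023 t 3.27
turn 1.47 shift [-3.000e-02  1.000e-02 -1.872e+01]
top 87 rod angle 7.613614157231071 0.29597923617288097 plate [0.5968916  0.30759551 0.03723578] [0.59811201 0.60369302 0.60549715]
scene 158 rod angle 7.8122818208169615 0.29748099200937855 plate [0.60085188 0.31074464 0.03459228] [0.6032038  0.60657379 0.60734101]
```

Emit:
send_rows --rows '[[1.5, [0, 0, -1.5], 0], [1.5, [0, 0, -3], 0], [1.5, [0, 0, -3.5], 0], [1.5, [0, 0, -1.2], 1.5], [1.5, [0, 0, 0], 0]]'

```text
t: 4.0
tool_pos: [0.411, 0.2862, 0.1047]
tool_rot: [-0.166, 3.136, 0.001]
contact_force: [0.4, -0.0, -2.7]
opening: 0.0231
grip_force: 78.4
```

```bash
python3 -c "
from h import *
plan(.385,-.0859,6.1,.102)"
```

```text
pos [0.411  0.2862 0.1047] yaw 6.05 tilt [ 9.e-04  4.e-04 -1.e+00] F [ 0.36 -0.03 -2.7 ] open 0.0231 t 4.0
turn -0.05 shift [  6.54 -36.72   0.25]
```

Emit:
send_rows --rows '[[1.5, [0.66, -2.5, 0], 0], [1.5, [0.73, -4.2, 0], 0], [1.5, [0.73, -4.2, 0], 0], [1.5, [0.73, -4.2, 0], 0], [1.5, [0.73, -4.2, 0], 0], [1.5, [0.73, -4.2, 0], 0], [1.5, [0.73, -4.2, 0], 0], [1.5, [0.73, -4.2, 0], 0], [1.5, [0.73, -4, 0.1], 0], [1.5, [0, -0.8, 0.1], 0]]'

```text
t: 5.25
tool_pos: [0.3837, -0.0869, 0.1004]
tool_rot: [0.16, -3.134, -0.002]
contact_force: [-0.1, 0.2, -1.3]
opening: 0.023
grip_force: 78.9
```

```bash
python3 -c "
from h import *
plan(.531,-.0703,6.1,.1)"
```

```text
pos [ 0.3837 -0.0869  0.1004] yaw 5.85 tilt [-0.0032  0.0012 -1.    ] F [-0.14  0.2  -1.29] open 0.023 t 5.25
turn -0.25 shift [-14.83   0.08  -0.  ]
```

Emit:
send_rows --rows '[[1.5, [0, 0, 0], 0], [1.5, [-2, 0, 0], 0], [1.5, [-3, 0, 0], 0], [1.5, [-3, 0, 0], 0], [1.5, [-3, 0, 0], 0], [1.5, [-2.5, 0, 0], 0], [1.5, [-1.3, 0, 0], 0], [1.5, [0, 0, 0], 0]]'

```text
t: 6.25
tool_pos: [0.5323, -0.0689, 0.1018]
tool_rot: [0.169, -3.136, -0.001]
contact_force: [-0.2, -0.0, -1.9]
opening: 0.0232
grip_force: 78.9
```

```bash
python3 - <<'E'
from h import *
plan(.531,-.0703,6.1,.058)
o=[]
for n,(u0,u1,v0,v1) in(("scene",(140,260,170,270)),("top",(240,320,80,180))):
    im=ctrl.get_image(n);f=np.clip(im["frame"][v0:v1,u0:u1,::-1]*1.8,0,255).astype(np.uint8)
    o.append(cv2.resize(f,None,fx=4 if n=="scene" else 4,fy=4,interpolation=cv2.INTER_CUBIC))
cv2.imwrite("pics/g2.png",np.hstack(o))
E
```

```text
pos [ 0.5323 -0.0689  0.1018] yaw 6.17 tilt [-1.3e-03  4.0e-04 -1.0e+00] F [-0.2  -0.04 -1.91] open 0.0232 t 6.25
turn 0.07 shift [ 0.13 -0.12  4.38]
```

View pics/g2.png

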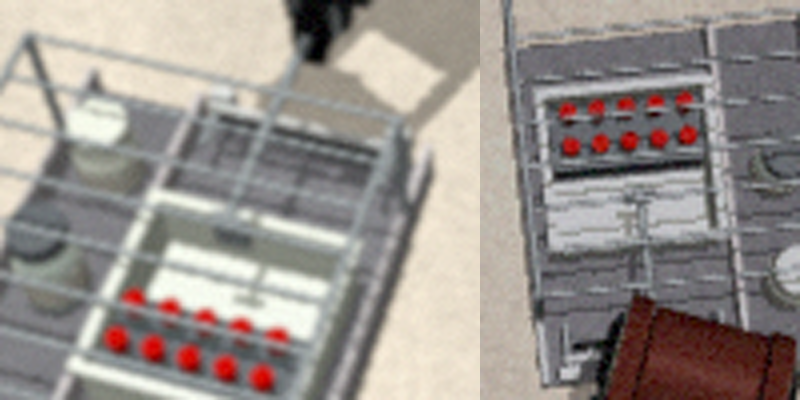

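The scene crop shows the plate at (235,232) and the rod running under the roof. In the top crop the plate is at (637,195), inside the tote's empty front half. Lowering it.

Emit:
send_rows --rows '[[1.5, [0, 0, 0.8], 0], [1.5, [0, 0, 1.2], 0], [1.5, [0, 0, 1.2], 0], [1.5, [0, 0, 0.9], 0], [1.5, [0, 0, 0.3], 0], [1.5, [0, 0, 0], 0]]'

```text
t: 7.1
tool_pos: [0.5322, -0.07, 0.0581]
tool_rot: [0.166, -3.137, -0.0]
contact_force: [-0.3, -0.7, -1.5]
opening: 0.0229
grip_force: 78.9
```

```bash
python3 - <<'E'
from h import *
plan(.531-.0259,-.0703-.0028,6.1,.058)
im=ctrl.get_image("top");P=pts(im)
hsv=cv2.cvtColor(im["frame"],cv2.COLOR_RGB2HSV)
E
```

```text
pos [ 0.5322 -0.07    0.0581] yaw 6.07 tilt [-3.e-04  1.e-04 -1.e+00] F [-0.29 -0.71 -1.49] open 0.0229 t 7.1
turn -0.03 shift [ 2.73 -0.02  0.01]
```

Emit:
send_rows --rows '[[1.5, [1.0, 0, 0], 0], [1.5, [1.0, 0, 0], 0], [1.5, [0.4, 0, 0], 0], [1.5, [0.3, 0, 0], 0], [1.5, [0.3, 0, 0], 0], [1.5, [0.3, 0, 0], 0], [1.5, [0.3, 0, 0], 0], [1.5, [0.3, 0, 0], 0]]'

```text
t: 8.15
tool_pos: [0.4935, -0.0741, 0.0584]
tool_rot: [-0.166, 3.137, -0.0]
contact_force: [2.9, 0.5, -2.7]
opening: 0.0231
grip_force: 78.7
```

```bash
python3 -c "
from h import *
plan(.5322,-.07,6.1,.058)"
```

```text
pos [ 0.4935 -0.0741  0.0584] yaw 6.08 tilt [ 5.e-04 -0.e+00 -1.e+00] F [ 2.91  0.51 -2.73] open 0.0231 t 8.15
turn -0.02 shift [-3.89 -0.    0.04]
```

Emit:
send_rows --rows '[[1.5, [0.4, 0, 0], 0], [1.5, [0.5, 0, 0], 0], [1.5, [0.5, 0, 0], 0], [1.5, [0.5, 0, 0], 0], [1.5, [0.5, 0, 0], 0], [1.5, [0.5, 0, 0], 0], [1.5, [0.5, 0, 0], 0], [1.5, [0.5, 0, 0], 0], [1.5, [0.3, 0, 0], 0], [1.5, [0.2, 0, 0], 0]]'

```text
t: 9.4
tool_pos: [0.4496, -0.0788, 0.0584]
tool_rot: [-0.166, 3.137, -0.0]
contact_force: [2.2, 0.4, -2.3]
opening: 0.0233
grip_force: 78.8
```

```bash
python3 - <<'E'
from h import *
plan(.5322,-.07,6.1,.058)
for n in("top","scene"):
    im=ctrl.get_image(n);P=pts(im);hsv=cv2.cvtColor(im["frame"],cv2.COLOR_RGB2HSV)
    red=(((hsv[...,0]<8)|(hsv[...,0]>172))&(hsv[...,1]>150)&(P[...,0]>.6)&(P[...,1]<.1)&(P[...,1]>-.3)&(P[...,2]<.1)).astype(np.uint8)
    k,l,s,ce=cv2.connectedComponentsWithStats(red)
    q=np.array([np.nanmedian(P[l==i],0) for i in range(1,k) if s[i,4]>4]);print(n,len(q),q.mean(0),cv2.minAreaRect((q[:,:2]*1000).astype(np.float32)))
E
```

```text
pos [ 0.4496 -0.0788  0.0584] yaw 6.07 tilt [ 1.e-04 -0.e+00 -1.e+00] F [ 2.24  0.38 -2.33] open 0.0233 t 9.4
turn -0.03 shift [-8.31 -0.    0.04]
top 10 [ 0.73406274 -0.04900542  0.08369636] ((733.7648315429688, -49.237091064453125), (33.19028091430664, 103.54153442382812), 6.471150875091553)
scene 10 [ 0.73848007 -0.04501198  0.08281591] ((738.4977416992188, -44.80979919433594), (31.45511817932129, 105.52559661865234), 5.438258171081543)
```

Emit:
send_rows --rows '[[1.5, [0.2, 0, 0], 0], [1.5, [0.2, 0, 0], 0], [1.5, [0.2, 0, 0], 0], [1.5, [0.1, 0, 0], 0], [1.5, [0.1, 0, 0], 0], [1.5, [0.1, 0, 0], 0], [1.5, [0.1, 0, 0], 0]]'

```text
t: 10.38
tool_pos: [0.4397, -0.0798, 0.0583]
tool_rot: [0.166, -3.137, -0.0]
contact_force: [2.9, 0.2, -2.1]
opening: 0.0232
grip_force: 78.8
```

Emit:
send_rows --rows '[[1.5, [0.1, 0, 0], 0], [1.5, [0.1, 0, 0], 0], [1.5, [0.1, 0, 0], 0]]'

```text
t: 10.75
tool_pos: [0.4367, -0.0801, 0.0583]
tool_rot: [0.166, -3.137, 0.0]
contact_force: [3.0, 0.3, -2.1]
opening: 0.0232
grip_force: 78.8
```

Emit:
send_rows --rows '[[1.5, [0.1, 0, 0], 0], [1.5, [0.1, 0, 0], 0]]'

```text
t: 11.0
tool_pos: [0.4348, -0.0804, 0.0583]
tool_rot: [-0.166, 3.137, -0.0]
contact_force: [1.9, 0.4, -2.8]
opening: 0.0229
grip_force: 78.8
```

Emit:
send_rows --rows '[[1.5, [0.1, 0, 0], 0], [1.5, [0.1, 0, 0], 0], [1.5, [0.1, 0, 0], 0]]'

```text
t: 11.38
tool_pos: [0.4318, -0.0807, 0.0583]
tool_rot: [-0.166, 3.137, -0.0]
contact_force: [3.0, 0.3, -0.8]
opening: 0.023
grip_force: 78.8
```

Emit:
send_rows --rows '[[1.5, [0.1, 0, 0], 0], [1.5, [0.1, 0, 0], 0], [1.5, [0.1, 0, 0], 0]]'

```text
t: 11.75
tool_pos: [0.4288, -0.081, 0.0583]
tool_rot: [-0.166, 3.137, 0.0]
contact_force: [2.5, 0.8, -3.0]
opening: 0.0234
grip_force: 78.8
```

Emit:
send_rows --rows '[[1.5, [0.1, 0, 0], 0], [1.5, [0.1, 0, 0], 0], [1.5, [0.1, 0, 0], 0]]'

```text
t: 12.12
tool_pos: [0.4258, -0.0813, 0.0583]
tool_rot: [-0.166, 3.137, -0.0]
contact_force: [2.6, 0.7, -2.2]
opening: 0.0229
grip_force: 78.8
```

Emit:
send_rows --rows '[[1.5, [0.1, 0, 0], 0], [1.5, [0.1, 0, 0], 0], [1.5, [0.1, 0, 0], 0]]'

```text
t: 12.5
tool_pos: [0.4232, -0.0816, 0.0584]
tool_rot: [-0.166, 3.136, -0.0]
contact_force: [5.5, 1.6, -3.4]
opening: 0.0228
grip_force: 78.7
```

Emit:
send_rows --rows '[[1.5, [0.05, 0, 0], 0], [1.5, [0.05, 0, 0], 0]]'

```text
t: 12.75
tool_pos: [0.4226, -0.0817, 0.0585]
tool_rot: [-0.166, 3.135, -0.0]
contact_force: [6.6, 1.6, -3.8]
opening: 0.0229
grip_force: 78.7
```

Emit:
send_rows --rows '[[1.5, [0.05, 0, 0], 0], [1.5, [0.05, 0, 0], 0], [1.5, [0, 0, 0], 0], [1.5, [0, 0, 0], 0]]'

```text
t: 13.25
tool_pos: [0.4218, -0.0818, 0.0586]
tool_rot: [-0.166, 3.135, -0.0]
contact_force: [7.8, 0.4, -4.4]
opening: 0.0229
grip_force: 78.6
```

```bash
python3 - <<'E'
from h import *
plan(.4223,-.0817,6.1,.058)
for n in("top","scene"):
    im=ctrl.get_image(n);P=pts(im);hsv=cv2.cvtColor(im["frame"],cv2.COLOR_RGB2HSV)
    red=(((hsv[...,0]<8)|(hsv[...,0]>172))&(hsv[...,1]>150)&(P[...,0]>.6)&(P[...,1]<.1)&(P[...,1]>-.3)&(P[...,2]<.1)).astype(np.uint8)
    k,l,s,ce=cv2.connectedComponentsWithStats(red)
    q=np.array([np.nanmedian(P[l==i],0) for i in range(1,k) if s[i,4]>4]);print(n,len(q),q.mean(0),cv2.minAreaRect((q[:,:2]*1000).astype(np.float32)))
E
```

```text
pos [ 0.4218 -0.0818  0.0586] yaw 6.07 tilt [ 0.0025  0.     -1.    ] F [ 7.76  0.44 -4.37] open 0.0229 t 13.25
turn -0.03 shift [-0.05  0.    0.06]
top 10 [ 0.70743474 -0.05194896  0.08352014] ((706.4847412109375, -51.49775314331055), (26.169647216796875, 104.68448638916016), 7.950461387634277)
scene 10 [ 0.70945023 -0.04862813  0.08307224] ((709.4151611328125, -48.808982849121094), (30.90776252746582, 104.76343536376953), 5.870321273803711)
```

Emit:
send_rows --rows '[[1.5, [-0.05, 0, 0], 0], [1.5, [-0.05, 0, 0], 0], [1.5, [-0.05, 0, 0], 0], [1.5, [-0.05, 0, 0], 0], [1.5, [-0.05, 0, 0], 0], [1.5, [-0.05, 0, 0], 0], [1.5, [-0.1, 0, 0], 0], [1.5, [-0.3, 0, 0], 0], [1.5, [-0.5, 0, 0], 0], [1.5, [-0.4, 0, 0], 0]]'

```text
t: 14.6
tool_pos: [0.437, -0.0801, 0.0582]
tool_rot: [0.167, -3.137, -0.0]
contact_force: [-0.5, -0.3, -1.4]
opening: 0.0232
grip_force: 78.9
```

Emit:
send_rows --rows '[[1.5, [0, 0, 0], 0], [1.5, [0, 0, -0.5], 0], [1.5, [0, 0, -1], 0], [1.5, [0, 0, -1.2], 0], [1.5, [0, 0, -1.1], 0], [1.5, [0, 0, -0.5], 0], [1.5, [0, 0, 0], 0]]'

```text
t: 15.48
tool_pos: [0.4371, -0.0803, 0.1019]
tool_rot: [-0.166, 3.136, -0.001]
contact_force: [0.2, 0.1, -1.8]
opening: 0.0231
grip_force: 78.9
```

```bash
python3 - <<'E'
from h import *
plan(.385,-.0859,6.1,.102)
o=[]
for n,(u0,u1,v0,v1) in(("scene",(140,260,170,270)),("top",(240,320,90,190))):
    im=ctrl.get_image(n);P=pts(im);hsv=cv2.cvtColor(im["frame"],cv2.COLOR_RGB2HSV)
    red=(((hsv[...,0]<8)|(hsv[...,0]>172))&(hsv[...,1]>150)&(P[...,0]>.6)&(P[...,1]<.1)&(P[...,1]>-.3)&(P[...,2]<.1)).astype(np.uint8)
    k,l,s,ce=cv2.connectedComponentsWithStats(red)
    q=np.array([np.nanmedian(P[l==i],0) for i in range(1,k) if s[i,4]>4]);print(n,len(q),q.mean(0),cv2.minAreaRect((q[:,:2]*1000).astype(np.float32)))
    f=np.clip(im["frame"][v0:v1,u0:u1,::-1]*1.8,0,255).astype(np.uint8)
    o.append(cv2.resize(f,None,fx=4,fy=4,interpolation=cv2.INTER_CUBIC))
cv2.imwrite("pics/g3.png",np.hstack(o))
E
```

```text
pos [ 0.4371 -0.0803  0.1019] yaw 6.07 tilt [ 1.1e-03 -4.0e-04 -1.0e+00] F [ 0.16  0.11 -1.76] open 0.0231 t 15.47
turn -0.03 shift [ 5.24 -0.   -0.01]
scene 10 [ 0.7115018  -0.04829144  0.0832166 ] ((711.41064453125, -49.1319465637207), (30.613515853881836, 105.40557861328125), 5.756195068359375)
top 10 [ 0.70896824 -0.05125146  0.08411844] ((709.0523681640625, -51.408504486083984), (27.17387580871582, 105.63046264648438), 5.696226119995117)
```

View pics/g3.png

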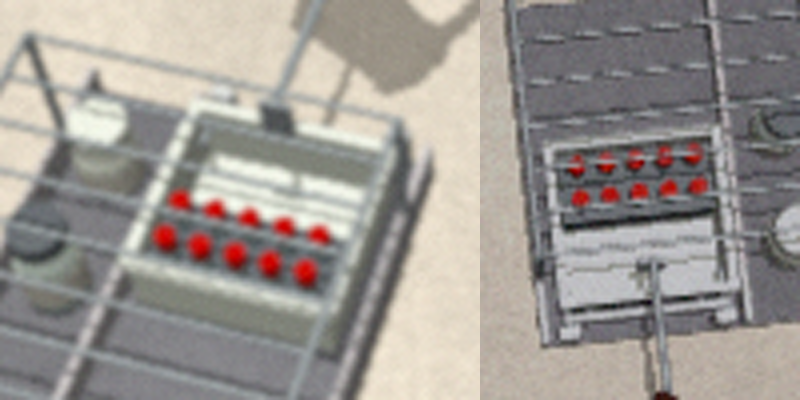

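The tote sits against the stop: in the top crop its front edge at (640,295) is parallel to the bar at (650,315), and the hook plate is clear above it. Returning the hook.

Emit:
send_rows --rows '[[1.5, [1, 0, 0], 0], [1.5, [1.7, 0, 0], 0], [1.5, [1.7, 0, 0], 0], [1.5, [0.8, 0, 0], 0], [1.5, [0, 0, 0], 0]]'

```text
t: 16.2
tool_pos: [0.3846, -0.0857, 0.101]
tool_rot: [-0.165, 3.137, 0.0]
contact_force: [0.8, -0.5, -1.2]
opening: 0.0233
grip_force: 78.9
```

Emit:
send_rows --rows '[[1.5, [-0.6, 2.5, 0], 0], [1.5, [-0.73, 4.2, 0], 0], [1.5, [-0.73, 4.2, 0], 0], [1.5, [-0.73, 4.2, 0], 0], [1.5, [-0.73, 4.2, 0], 0], [1.5, [-0.73, 4.2, 0], 0], [1.5, [-0.73, 4.2, 0], 0], [1.5, [-0.73, 4.2, 0], 0], [1.5, [-0.73, 3.7, 0], 0], [1.5, [0, 1, 0], -1.5]]'

```text
t: 17.45
tool_pos: [0.4107, 0.2872, 0.1013]
tool_rot: [-0.213, 3.134, 0.0]
contact_force: [-0.0, 0.0, -1.0]
opening: 0.023
grip_force: 79.1
```

Emit:
send_rows --rows '[[1.5, [0, 0, 0], 0], [1.5, [0, 0, 0], 0]]'

```text
t: 17.7
tool_pos: [0.4104, 0.2843, 0.101]
tool_rot: [0.206, -3.134, 0.001]
contact_force: [-0.0, 0.1, -1.8]
opening: 0.0231
grip_force: 79.1
```

```bash
python3 - <<'E'
from h import *
plan(.4113,.2864,7.57,.0128)
for nm in("top","scene"):
    P=pts(ctrl.get_image(nm))
    m=(P[...,2]>.1)&(P[...,2]<.14)&(P[...,0]>.46)&(P[...,0]<.66)&(P[...,1]>.22)&(P[...,1]<.36)
    q=P[m];r=q[q[:,0]<.58];c=np.polyfit(r[:,0],r[:,1],1);z=np.polyfit(r[:,0],r[:,2],1);print(nm,len(q),'rod angle',np.degrees(np.arctan(c[0])),'pitch',np.degrees(z[0]))
E
```

```text
pos [0.4104 0.2843 0.101 ] yaw 7.52 tilt [-4.e-04 -6.e-04 -1.e+00] F [-0.    0.1  -1.79] open 0.0231 t 17.7
turn -0.05 shift [-0.13  0.2   8.82]
top 109 rod angle 7.815963359815767 pitch 0.0203249337698334
scene 186 rod angle 7.6116529134431925 pitch -0.3897995400570223
```

Rod is level and straight in the grip. Lower to the mat.

Emit:
send_rows --rows '[[1.5, [-0.1, 0.2, 1.5], 0], [1.5, [0, 0, 2.5], 0], [1.5, [0, 0, 2.5], 0], [1.5, [0, 0, 1.3], 0], [1.5, [0, 0, 0.6], 0], [1.5, [0, 0, 0.3], 0], [1.5, [0, 0, 0], 0], [1.5, [0, 0, 0], 0]]'

```text
t: 18.8
tool_pos: [0.4118, 0.2876, 0.0151]
tool_rot: [-0.207, 3.133, 0.001]
contact_force: [-0.1, 0.2, -1.0]
opening: 0.0231
grip_force: 79.1
```

Emit:
send_rows --rows '[[1.5, [0, 0, 0.1], 0], [1.5, [0, 0, 0.1], 0], [1.5, [0, 0, 0.05], 0], [1.5, [0, 0, 0], 0]]'

```text
t: 19.3
tool_pos: [0.4114, 0.2874, 0.0128]
tool_rot: [0.208, -3.135, 0.0]
contact_force: [-2.4, -2.6, 5.9]
opening: 0.023
grip_force: 80.3
```

Emit:
send_rows --rows '[[2.6, [0, 0, 0], 0], [3.2, [0, 0, 0], 0], [4.5, [0, 0, 0], 0], [6.5, [0, 0, 0], 0], [8.5, [0, 0, 0], 0], [8.5, [0, 0, 0], 0], [8.5, [0, 0, 0], 0], [8.5, [0, 0, -1], 0], [8.5, [0, 0, -3], 0], [8.5, [0, 0, -4], 0]]'

```text
t: 20.55
tool_pos: [0.4104, 0.2868, 0.0923]
tool_rot: [0.207, -3.133, 0.001]
contact_force: [-0.3, 0.4, -0.4]
opening: 0.0846
grip_force: 0.0
```

Emit:
send_rows --rows '[[8.5, [0, 0, -4], 0], [8.5, [0, 0, -4], 0], [8.5, [2, 0, -2], 0], [8.5, [3, 0, 0], 0], [8.5, [0, 0, 0], 0], [8.5, [0, 0, 0], 0]]'

```text
t: 21.3
tool_pos: [0.3619, 0.2807, 0.1922]
tool_rot: [-0.207, 3.134, 0.0]
contact_force: [-0.9, -0.1, -0.0]
opening: 0.0849
grip_force: 0.0
```

```bash
python3 - <<'E'
from h import *
plan(.4113,.2864,7.57)
o=[]
for n,(u0,u1,v0,v1) in(("scene",(130,390,165,285)),("top",(150,350,75,255))):
    im=ctrl.get_image(n);P=pts(im)
    f=np.clip(im["frame"][v0:v1,u0:u1,::-1]*1.8,0,255).astype(np.uint8)
    cv2.imwrite(f"pics/f_{n}.png",cv2.resize(f,None,fx=3,fy=3,interpolation=cv2.INTER_CUBIC))
    m=(P[...,2]>.02)&(P[...,2]<.06)&(P[...,0]>.37)&(P[...,0]<.66)&(P[...,1]>.24)&(P[...,1]<.34)
    q=P[m];r=q[(q[:,0]>.46)&(q[:,0]<.58)];print(n,'rod z fit',np.polyfit(r[:,0]-.5,r[:,2],1),'angle',np.degrees(np.polyfit(r[:,0],r[:,1],1)[0]),'max z',np.percentile(q[:,2],97))
    hsv=cv2.cvtColor(im["frame"],cv2.COLOR_RGB2HSV)
    red=(((hsv[...,0]<8)|(hsv[...,0]>172))&(hsv[...,1]>150)&(P[...,0]>.6)&(P[...,1]<.1)&(P[...,1]>-.3)&(P[...,2]<.1)).astype(np.uint8)
    k,l,s,ce=cv2.connectedComponentsWithStats(red)
    q=np.array([np.nanmedian(P[l==i],0) for i in range(1,k) if s[i,4]>4]);print(n,len(q),q.mean(0))
E
```

```text
pos [0.3619 0.2807 0.1922] yaw 7.57 tilt [ 1.e-03  4.e-04 -1.e+00] F [-0.86 -0.13 -0.04] open 0.0849 t 21.3
turn 0.0 shift [-4.97 -0.09  0.  ]
scene rod z fit [-0.00253337  0.03941033] angle 7.583361128709423 max z 0.04941062597788276
scene 10 [ 0.71169277 -0.04820612  0.0833103 ]
top rod z fit [0.0007305  0.03918897] angle 7.788345329985415 max z 0.05095793056700974
top 10 [ 0.70878036 -0.05160107  0.08372066]
```

View pics/f_scene.png

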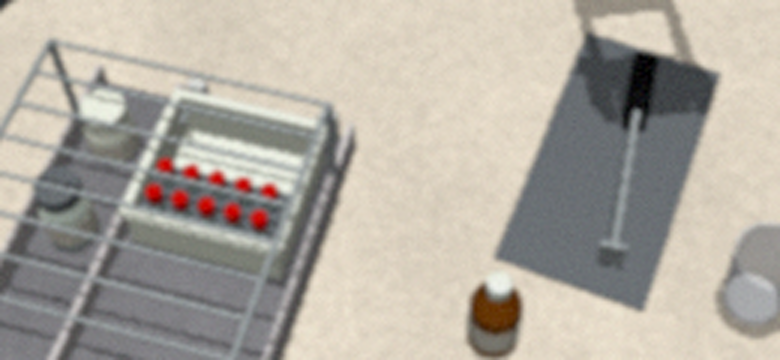

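View pics/f_top.png

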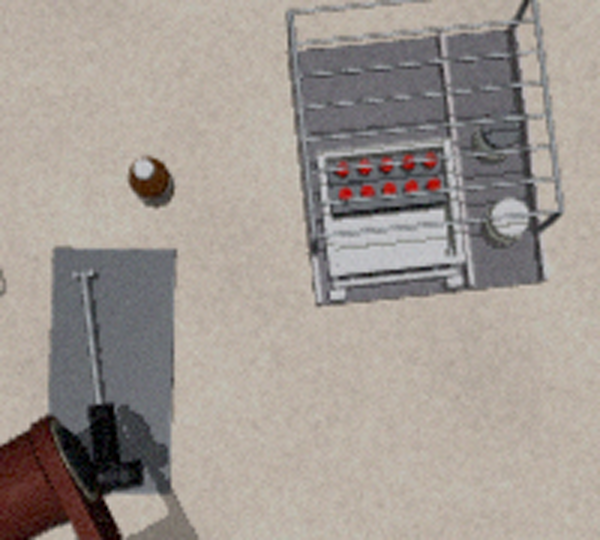

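The hook stands on the mat with its rod level (scene 640,90 to 613,250). The tote is square against the stop (top 390,265), and the other objects have not moved.

```bash
python3 -c "
from station import ctrl
print(ctrl.finish_job())"
```

```text
the job is handed in; nothing more can be done
None
```

The job is handed in at about 21 s: the tote was pulled square against the pad at an estimated 5 N and unhooked, and the hook is back on its mat, upright. I expect the tote is still touching the pad, but could not see a gap that small or feel it again after unhooking.

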